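# Tap the mixing cup home in the tilted mixer drive

### The job

Take the blue-lidded mixing cup from its rest, set its tapered shank into the tilted sleeve of the mixer drive and let go of it, then tap it fully home with the mallet, so that its collar sits flush on the sleeve and friction alone holds it. Finally stand the mallet upright on the bench on its white face; leave the tilt of the drive, the white-lidded cup and the bottles as they are.

Things in the scene. Friction and masses are not known exactly. Their poses are not given: they have to be found in the camera images.
- socket (a point): Centre of the end face of the drive's steel sleeve, 42 mm wide, about 0.14 m above the bench, on a white motor pod in a grey yoke. z points out along the sleeve's axis, which leans 22 to 36 degrees from vertical, roughly towards the robot. Yoke and clamp knob reach 62 mm to either side of the axis, all lower than this face. The drive is fixed.
- drive: Foot of the mixer drive, 104 x 100 mm, fixed to the bench; origin under the tilt axis. Bore of its sleeve: four sprung segments, 18.7 mm wide at the face, 1.6 mm narrower per 10 mm of depth, 44 mm deep. A shank slips in until its collar is about 8 mm from the face; from there the push needed grows to 12 to 18 N at home, where friction holds it (over 8 N to pull it out).
- cup_center (a point): Blue-lidded mixing cup: point on its axis 25 mm above its collar's underside; z points up to the lid. From the underside up: steel collar 42 mm wide to 4 mm, aluminium body 44 wide to 46, blue lid 45 wide to 58, steel tapping boss 22 wide to 63. Below: shank 40 mm long, 20 wide at the collar, 13.6 at the tip. About 0.18 kg; starts upright in a bore of the rest.
- cup_collar (a point): Centre of the underside of the blue-lidded cup's collar, on the cup's axis, 25 mm below point cup_center; the shank goes down from here. When home this point meets point socket.
- spare_cup_center (a point): The same point of the white-lidded cup, of the same shape and size, that stands in the other bore of the rest; not to be moved.
- rest: White plastic block, 142 x 66 x 46 mm, fixed on the bench; two bores 24 mm wide, 39 mm from its middle along its x (long) axis, hold the cups by their shanks, collars on the block's top; either cup may be in either bore. Origin under its middle, at bench height. Left of the work stands a printer, 200 mm high, its side at about y = -0.12 m.
- mallet_grip (a point): The tapping mallet, standing upright on the bench on its white nylon face: point on its steel handle's axis, 88 mm above the face; z points up the handle. Handle 20 mm across from 55 to 123 mm above the face, thinner (15 mm) below; nylon head 36 mm across, 30 mm high. About 0.2 kg.
- mallet_face (a point): Centre of the mallet's white striking face (its underside), 88 mm below point mallet_grip.
- tilt (a joint): Tilt of the motor pod with its sleeve in the yoke, rad from vertical, 0.38 to 0.62; clamped stiff and not to be changed.
- amber_bottle: Brown glass bottle with black cap, 45 mm wide, 92 mm high, standing near the drive; origin under its middle. Not to be moved.
- wash_bottle: White and blue wash bottle, 60 mm wide, 191 mm high, standing by the wall; origin at its underside. Not to be moved.
Mind the look-alikes: they are no part of the job. What is shaped like the part that bears cup_center but yellow is not meant. What is shaped like the part that bears mallet_grip but pink or purple is not meant.

How it is judged:
On the way, in this order (a step that is already met when the one before it is completed fails the run):
1. the blue-lidded cup stands by its shank in the sleeve, let go (z of cup_collar in the frame of socket below 0.016 m and distance between cup_collar and socket below 0.017 m and angle between the z axis of cup_collar and the z axis of socket, either way round below 0.2 rad and contact force between the fingers and cup below 0.1 N), for 0.2 s.
2. the mallet, held by the robot, taps the cup in the sleeve (contact force between mallet and cup above 4 N and contact force between the fingers and mallet above 1 N and contact force between the fingers and cup below 0.1 N and distance between cup_collar and socket below 0.017 m).
At the end, for the whole second after the job is handed in: The blue-lidded cup is home in the sleeve: collar within 2 mm of the sleeve's face, centred within 3 mm and in line within 3.4 degrees, at rest. The mallet stands upright on the bench on its white face (face within 4 mm of the bench, within 4.6 degrees of upright), at rest (z of cup_collar in the frame of socket below 0.002 m and distance between cup_collar and socket below 0.003 m and angle between the z axis of cup_collar and the z axis of socket, either way round below 0.06 rad and linear speed of each of cup, mallet below 0.01 m/s and angle between mallet_face's own z axis and vertical below 0.08 rad and height (world z) of mallet_face below 0.004 m); the robot touches nothing.
It fails at once if the drive's tilt is changed by more than about 2.5 degrees (distance of socket from where it was at the start of the episode above 0.003 m).
It fails at once if the white-lidded cup is moved by more than 15 mm (distance of spare_cup_center from where it was at the start of the episode above 0.015 m).
It fails at once if the brown bottle is moved by more than 15 mm or tipped (distance of amber_bottle from where it was at the start of the episode above 0.015 m or angle between amber_bottle's own z axis and vertical above 0.3 rad).
It fails at once if the wash bottle is moved by more than 15 mm or tipped (distance of wash_bottle from where it was at the start of the episode above 0.015 m or angle between wash_bottle's own z axis and vertical above 0.3 rad).
It also fails if it takes over 51 s, if anything falls off the work surface, if the arm or the gripper's body presses on something with over 40 N, if the wrist force passes 120 N, or if a joint passes its speed limit or range.

### The arm

A 6-joint arm with a two-finger parallel gripper is mounted at the origin on the work surface; the furniture and walls round the work are solid. World frame = base frame: x ahead of the robot, y to its left, z up, the work surface at z = 0. Lengths are in m, angles in rad, forces in N, time in s.
With the tool pointing down it reaches from about 0.375 to 0.925 m from the base axis. Payload 5.7 kg.
Tool frame: the origin (TCP) lies midway between the tips of the shut fingers; the grasp point (between the pads) lies 19 mm behind it; z points along the fingers, x is the direction in which the jaws open and shut, and the axes are right-handed (so a half turn about z gives the same grasp; the last joint's range is limited). The gripper opens to 88 mm and grips with 3 to 60 N. Pads are 20 mm wide; open, the fingers measure 115 mm over their backs; the gripper's body (75 mm by 178 mm) begins 61 mm behind the grasp point.
Start: joints at [1.137, 0.359, 1.51, -0, 1.272, -0.115], TCP at [0.188, 0.57, 0.223] pointing down, gripper open.
Joint ranges: [-2.97, 2.97], [-1.01, 2.36], [0.21, 2.38], [-0.96, 4.11], [0.2, 2.71], [-2.98, 2.98]. Speed limits (rad/s): [2.39, 2.39, 3.14, 3.14, 3.14, 3.14].

### API

Orientations are given as a unit quaternion [x, y, z, w].
In Python, from bench import move_ptp, servo_line, goto_joints, move_gripper, sleep, inverse_kinematics, capture, PlanningError, close_job, spot_in, silhouettes, current_clock, current_joint_pos, current_qvel, current_joint_torque, current_position, current_orientation, current_force, current_torque, current_finger_gap gives the robot as it stands. Calls block until the motion is done:
- move_ptp(position, orientation): joint-space move of the TCP to a pose.
- servo_line(position, orientation=None, rate=0.15, contact_N=None): straight line of the TCP; orientation=None keeps the orientation; rate is the mean speed in m/s. With contact_N (N) it stops when the force on the tool has changed by that much, and returns True; else False.
- goto_joints(angles): joint-space move.
- move_gripper(opening): finger opening in m; the grip force is fixed at half the most; returns when the fingers have stopped.
- sleep(seconds).
- inverse_kinematics(position, orientation): joint angles nearest the present ones, or None.
- capture(name): name is "side" or "top"; returns a dict with "image" (400x640x3 uint8, blue, green, red), "range_z" (400x640 float32, m along the optical axis (not along the pixel's ray), 0 where there is no reading), "intrinsics" (3x3 intrinsics, pixels), "R" (3x3) and "t" (3): a world point X has camera coordinates R X + t. Camera axes: x right, y down, z forward; pixel columns grow to the right and rows downward; lengths in m; the calibration is good to about 2 mm. A picture is of the moment at which its call begins.
A pose or a line that the arm cannot do raises PlanningError and nothing moves.
- close_job(): hands the job in, once; it reports no verdict.
Trained networks look in the newest picture that a camera, given by its name, has taken for a name from the list of things; names that differ only in an ending like _2 or _b are one class to them, and where a whole thing is asked for, a point or a joint stands for the part that bears it (a point fixed in the world has none). Each returns a list of dicts, best first, with "conf" (0 to 1); they miss things now and then, are a little off and sometimes report something else, mostly with a low value. They report only what shows in the picture. A call takes as long as a camera call. They do not tell look-alikes from the thing itself.
- spot_in(camera, query): "xy" ([column, row] in pixels, amid what is visible of it).
- silhouettes(camera, query): "region" (400x640 bool, what is visible of it) and "xy" ([column, row] in pixels, amid what is visible of it).
Readings, each from a call of its own:
- current_clock(): time.
- current_joint_pos(): joint angles.
- current_qvel(): joint speeds.
- current_joint_torque(): joint torques, N m.
- current_position(): TCP position.
- current_orientation(): TCP orientation.
- current_force(): force on the tool from outside, world axes, zero at the start.
- current_torque(): the same for the moment, N m.
- current_finger_gap(): finger opening in m.
Only numpy, scipy, OpenCV 4.12 (cv2) and the standard library are available. Lean on these libraries where they do the work, as an engineer would, in place of code of your own. Each camera call takes 0.05 s, during which the arm holds its last target.

## Working session

There is one attempt and no reset: what is moved stays moved. The work goes in short steps, each a Python script; the robot and the scene stay as the last script left them, time stands still between calls to the robot, and variables do not carry over. Pictures are saved under pics/ and viewed, and the job is handed in when it is done.

```bash
ls; mkdir -p pics
python3 - <<'E'
from bench import *
import cv2,numpy as np,pickle
for n in ["side","top"]:
    c=capture(n); cv2.imwrite(f"pics/{n}0.png",c["image"]); pickle.dump(c,open(f"{n}0.pkl","wb"))
    print(n,c["intrinsics"].tolist(),(-c["R"].T@c["t"]).round(3),c["R"][2].round(2))
    for q in ["cup_center","spare_cup_center","socket","cup_collar","mallet_grip","mallet_face","rest","drive","amber_bottle","wash_bottle"]:
        print(q,[(np.round(d["xy"]).tolist(),round(d["conf"],2)) for d in spot_in(n,q)][:4])
print(current_clock())
E
```

```text
pics
side [[500.75692291017975, 0.0, 316.37962248647426], [0.0, 500.75692291017975, 206.59464872947302], [0.0, 0.0, 1.0]] [ 1.324 -0.319  0.672] [-0.84 -0.02 -0.54]
cup_center [([371.0, 198.0], 0.87), ([345.0, 185.0], 0.86), ([337.0, 167.0], 0.86)]
spare_cup_center [([376.0, 219.0], 0.75), ([298.0, 263.0], 0.43)]
socket [([359.0, 260.0], 0.59)]
cup_collar [([346.0, 187.0], 0.83), ([339.0, 165.0], 0.81), ([377.0, 197.0], 0.62)]
mallet_grip [([322.0, 194.0], 0.86), ([319.0, 219.0], 0.83), ([374.0, 176.0], 0.59), ([353.0, 276.0], 0.48)]
mallet_face [([316.0, 219.0], 0.93), ([378.0, 175.0], 0.71), ([321.0, 192.0], 0.61)]
rest [([379.0, 242.0], 0.8), ([356.0, 258.0], 0.53)]
drive [([355.0, 274.0], 0.63), ([300.0, 263.0], 0.44)]
amber_bottle [([297.0, 264.0], 0.69)]
wash_bottle [([245.0, 283.0], 0.88)]
top [[501.6258601939141, 0.0, 309.918311364649], [0.0, 501.6258601939141, 196.19754772575172], [0.0, 0.0, 1.0]] [ 0.27  -0.326  1.1  ] [ 0.16  0.02 -0.99]
cup_center [([294.0, 270.0], 0.89), ([300.0, 310.0], 0.76), ([265.0, 226.0], 0.55)]
spare_cup_center [([266.0, 190.0], 0.69)]
socket []
cup_collar [([293.0, 267.0], 0.89), ([298.0, 309.0], 0.82), ([260.0, 229.0], 0.66)]
mallet_grip [([327.0, 213.0], 0.82), ([257.0, 274.0], 0.6), ([322.0, 246.0], 0.46)]
mallet_face [([322.0, 242.0], 0.78), ([327.0, 209.0], 0.65), ([258.0, 272.0], 0.59)]
rest [([273.0, 214.0], 0.82), ([263.0, 226.0], 0.74)]
drive [([290.0, 134.0], 0.62)]
amber_bottle [([339.0, 148.0], 0.63)]
wash_bottle [([382.0, 101.0], 0.9)]
1.1
```

Run:
```python
import cv2
s=cv2.imread("pics/side0.png");t=cv2.imread("pics/top0.png")
cv2.imwrite("pics/side0c.png",cv2.resize(s[130:330,200:440],None,fx=3,fy=3,interpolation=2))
cv2.imwrite("pics/top0c.png",cv2.resize(t[70:340,210:430],None,fx=2.2,fy=2.2,interpolation=2))
```

```text
(no output)
```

View pics/side0.png

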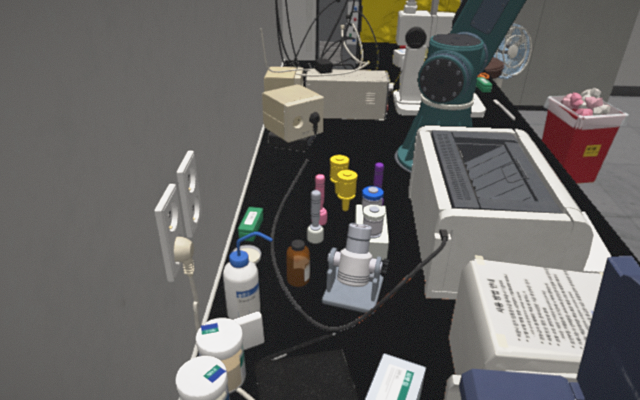

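View pics/top0.png

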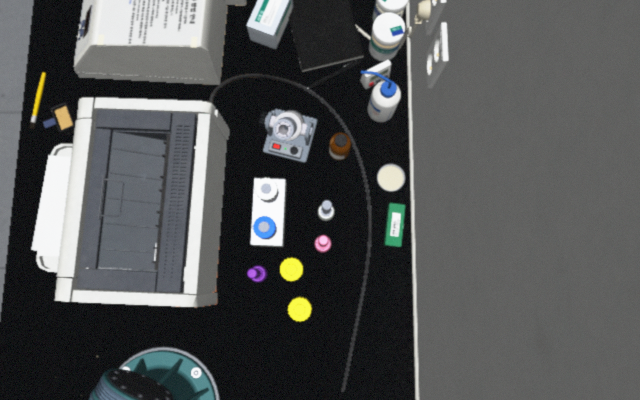

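```bash
true
```

```text
(no output)
```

View pics/side0c.png

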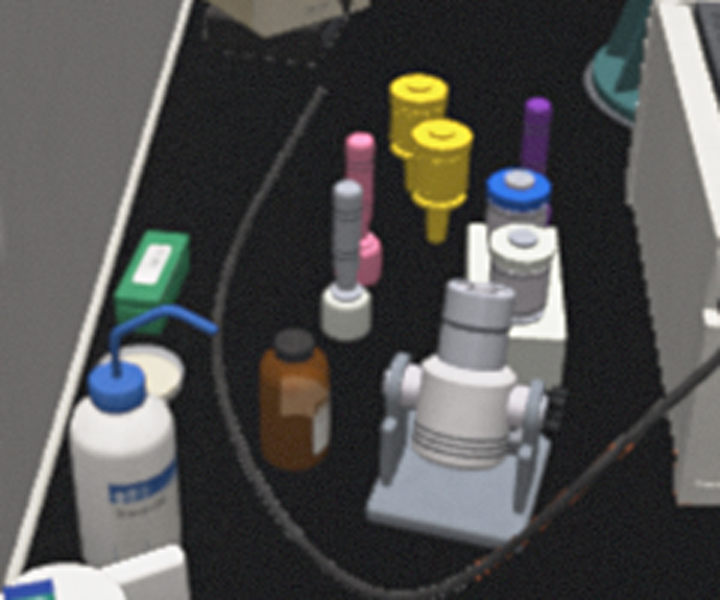

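View pics/top0c.png

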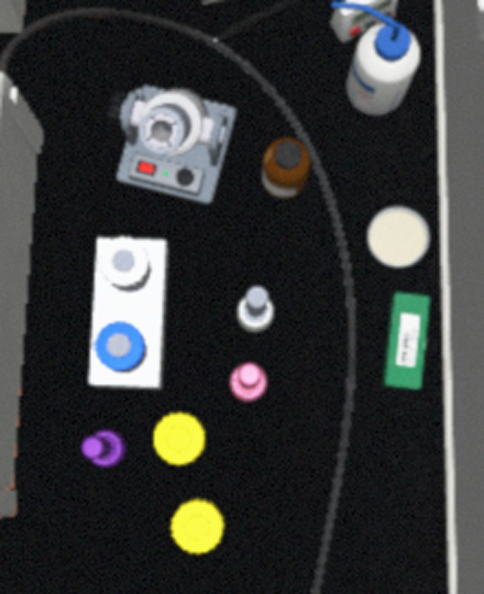

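```bash
cat > h.py <<'E'
import numpy as np,cv2,pickle
def load(n): return pickle.load(open(n+".pkl","rb"))
def cloud(c):
    K=c["intrinsics"];z=c["range_z"].astype(float);v,u=np.mgrid[:400,:640]
    p=np.stack([(u-K[0,2])/K[0,0]*z,(v-K[1,2])/K[1,1]*z,z],-1)
    w=(p-c["t"])@c["R"]; w[z<=0]=np.nan
    return w
def proj(c,X):
    q=np.asarray(X)@c["R"].T+c["t"];K=c["intrinsics"]
    return np.stack([K[0,0]*q[...,0]/q[...,2]+K[0,2],K[1,1]*q[...,1]/q[...,2]+K[1,2]],-1)
def ray(c,uv):
    K=c["intrinsics"];d=np.array([(uv[0]-K[0,2])/K[0,0],(uv[1]-K[1,2])/K[1,1],1.])
    return -c["R"].T@c["t"], c["R"].T@d
def at_z(c,uv,z):
    o,d=ray(c,uv); return o+d*(z-o[2])/d[2]
E
python3 - <<'E'
from h import *
c=load("top0");w=cloud(c);hsv=cv2.cvtColor(c["image"],cv2.COLOR_BGR2HSV)
for nm,(u,v) in dict(blue=(264,228),white=(267,190),mal=(326,206),drive=(290,125),amber=(339,145),wash=(385,95),rest=(268,212),pink=(322,243),purple=(257,273),printer=(200,200),y1=(291,269)).items():
    print(nm,w[v,u].round(3), np.nanmax(w[v-8:v+9,u-8:u+9,2]).round(3))
print("bench z",np.nanmedian(w[280:300,330:340,2]))
c2=load("side0");w2=cloud(c2)
for nm,(u,v) in dict(blue=(372,190),white=(374,212),mal=(315,205),face=(316,238)).items(): print(nm,w2[v,u].round(3))
E
```

```text
blue [ 0.367 -0.219  0.107] 0.112
white [ 0.443 -0.224  0.11 ] 0.113
mal [ 0.41  -0.342  0.124] 0.127
drive [ 0.568 -0.27   0.144] 0.149
amber [ 0.541 -0.369  0.094] 0.096
wash [ 0.635 -0.46   0.133] 0.146
rest [ 0.407 -0.221  0.046] 0.106
pink [ 0.337 -0.335  0.124] 0.126
purple [ 0.278 -0.208  0.111] 0.126
printer [ 0.409 -0.11   0.192] 0.197
y1 [ 0.287 -0.274  0.104] 0.106
bench z -0.0017657444178073274
blue [ 0.372 -0.219  0.109]
white [ 0.456 -0.22   0.106]
mal [ 0.423 -0.343  0.097]
face [ 0.429 -0.339  0.015]
```

The blue-lidded cup is at top pixel (264,228), in the rest's lower bore. The yellow cups at (291,269) and (300,310) and the white-lidded cup at (267,190) are not meant. The mallet is the steel handle with a white head at top (326,210). The pink one (322,243) and the purple one (257,273) are not meant. Next I'll fit the socket.

Run:
```python
from h import *
t=load("top0");s=load("side0")
a=cv2.resize(t["image"][95:170,255:330],(580,580),interpolation=2)
b=cv2.resize(s["image"][215:315,315:395],(464,580),interpolation=2)
cv2.imwrite("pics/sock_t.png",a);cv2.imwrite("pics/sock_s.png",b)
w=cloud(t)
np.set_printoptions(linewidth=250)
print((w[112:142:1,274:306:2,2]*1000).round().astype(int))
```

```text
[[                  65                   14                   16                   15                   17                   92                  103                   99                   96                   88                   77
                    66                   -2                   -2                   -1                   -3]
 [                  63                   16                   13                   15                   99                  104                  103                  105                  103                  100                   88
                    78                   63                    1                    3                   -5]
 [                  60                   13                   12                  103                  101                  106                  105                  105                  104                  109                  103
                    87                   70                   -3                   -4                   -4]
 [                  55                   15                   98             
[... 8490 characters left out ...]
6                   14                   13                   12                   81                   82                   83                   86                   12                   18
                    17                   13                   13                   18                   18]
 [                  29                   31                   25                   13                   16                   17                   16                   13                   14                   14                   16
                    13                   14                   15                   14                   14]]<stdin>:8: RuntimeWarning: invalid value encountered in cast
```

View pics/sock_t.png

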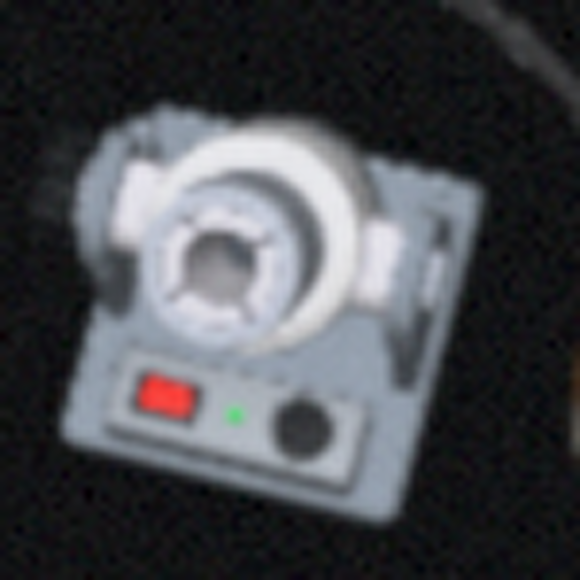

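View pics/sock_s.png

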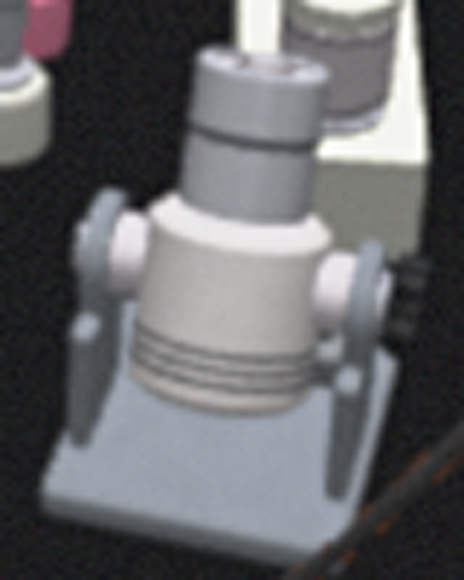

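```bash
cat > fit.py <<'E'
from h import *
from scipy.optimize import least_squares
T=load("top0");S=load("side0")
def centre(c,uv):
    w=cloud(c);return w
wt=cloud(T);ws=cloud(S)
def axis(p): 
    th,ph=p; return np.array([-np.sin(th)*np.cos(ph),-np.sin(th)*np.sin(ph),np.cos(th)])
# initial face centre from top pixel
x0=np.r_[at_z(T,(283.7,128.9),0.141),0.5,0.2]
def sel(p):
    o=p[:3];a=axis(p[3:])
    out=[]
    for k,w in ((0,wt),(1,ws)):
        q=(w-o).reshape(-1,3);q=q[np.isfinite(q[:,0])]
        h=q@a;r=np.linalg.norm(q-h[:,None]*a,axis=1)
        face=(abs(h)<.008)&(r>.0125)&(r<.018)
        side=(h<-.006)&(h>-.030)&(abs(r-.021)<.007)
        out.append((q[face]+o,q[side]+o,k))
    return out
def res(p,dat,off=True):
    o=p[:3];a=axis(p[3:5]);R=[]
    for f,s,k in dat:
        d=p[5:8] if k else 0
        R.append(((f-d-o)@a)/.003)
        q=s-d-o;h=q@a;R.append((np.linalg.norm(q-h[:,None]*a,axis=1)-.021)/.003)
    R.append((at_face(p)-np.array([283.7,128.9]))/.15)
    R.append(p[5:8]/.002)
    return np.concatenate(R)
def at_face(p): return proj(T,p[:3])
p=np.r_[x0,0,0,0]
for i in range(12):
    dat=sel(p)
    p=least_squares(res,p,args=(dat,),loss="soft_l1").x
print(p.round(4),[ (len(f),len(s)) for f,s,_ in dat],"axis",axis(p[3:5]).round(3),"tilt deg",np.degrees(p[3]),"az",np.degrees(p[4]))
# separate face-only plane
f=np.vstack([dat[0][0]]);c=f.mean(0);n=np.linalg.svd(f-c)[2][2];n*=np.sign(n[2]);print("plane only",n.round(3),np.degrees(np.arccos(n[2])),c)
print("proj side",proj(S,p[:3]),proj(S,p[:3]+p[5:8]))
for nm,c in (("t",T),("s",S)):
    im=cv2.resize(c["image"],None,fx=4,fy=4,interpolation=2)
    a=axis(p[3:5]);e1=np.cross(a,[0,1,0]);e1/=np.linalg.norm(e1);e2=np.cross(a,e1)
    th=np.linspace(0,2*np.pi,60)
    for h,r,col in ((0,.021,(0,0,255)),(0,.00935,(0,255,0)),(-.03,.021,(0,0,255)),(.1,.005,(255,0,255))):
        C=p[:3]+h*a+r*(np.cos(th)[:,None]*e1+np.sin(th)[:,None]*e2)
        cv2.polylines(im,[((proj(c,C)+.5)*4).astype(int)],True,col,1)
    u,v=(proj(c,p[:3])*4).astype(int)
    cv2.imwrite(f"pics/fit_{nm}.png",cv2.resize(im[v-150:v+150,u-150:u+150],None,fx=2,fy=2))
np.save("sock.npy",p)
# rest / foot edges for azimuth
m=(wt[...,2]>.004)&(wt[...,2]<.022);m&=(wt[...,0]>.48)&(wt[...,0]<.67)&(wt[...,1]>-.34)&(wt[...,1]<-.19)
pts=wt[m][:,:2].astype(np.float32);print("foot",cv2.minAreaRect((pts*1000)))
m=(abs(wt[...,2]-.046)<.006)&(wt[...,0]>.3)&(wt[...,0]<.5)&(wt[...,1]>-.27)&(wt[...,1]<-.17)
print("rest",cv2.minAreaRect((wt[m][:,:2]*1000).astype(np.float32)))
E
python3 fit.py
```

```text
Traceback (most recent call last):
  File "fit.py", line 33, in <module>
    dat=sel(p)
  File "fit.py", line 12, in sel
    o=p[:3];a=axis(p[3:])
              ~~~~^^^^^^^
  File "fit.py", line 8, in axis
    th,ph=p; return np.array([-np.sin(th)*np.cos(ph),-np.sin(th)*np.sin(ph),np.cos(th)])
    ^^^^^
ValueError: too many values to unpack (expected 2)
```

```bash
sed -i 's/a=axis(p\[3:\])/a=axis(p[3:5])/' fit.py; python3 fit.py
```

```text
[ 5.608e-01 -2.561e-01  1.404e-01  4.148e-01 -2.305e-01 -2.000e-04
  1.000e-03  2.200e-03] [(127, 45), (24, 294)] axis [-0.392  0.092  0.915] tilt deg 23.766136119492845 az -13.207554992121675
plane only [-0.391  0.129  0.912] 24.283570069630827 [ 0.56115731 -0.25611955  0.14057341]
proj side [359.48071633 226.87047357] [360.09689784 225.85949247]
foot ((582.4681396484375, -267.450927734375), (171.72865295410156, 141.62411499023438), 1.4599589109420776)
rest ((408.58697509765625, -218.5992431640625), (66.31426239013672, 142.61183166503906), 88.41259002685547)
```

View pics/fit_t.png

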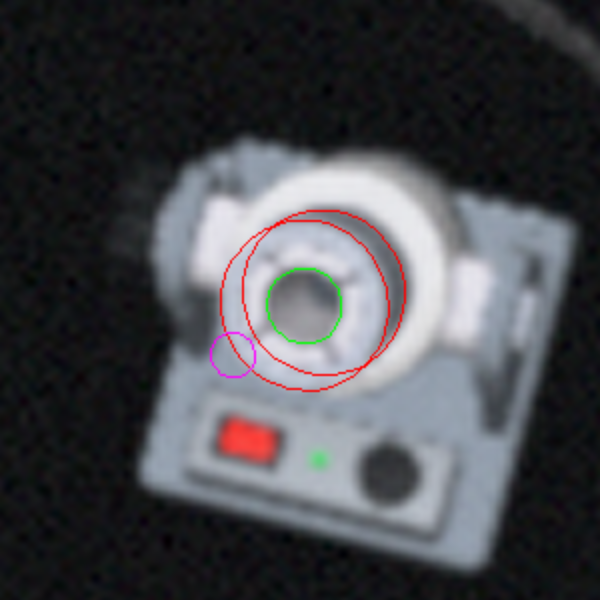

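View pics/fit_s.png

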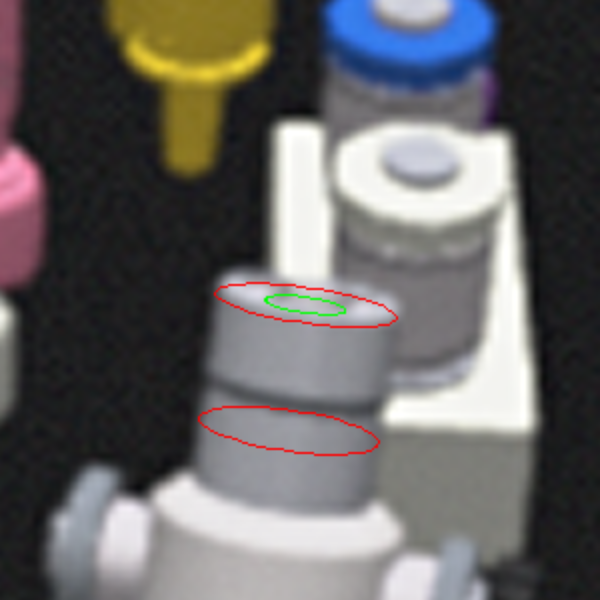

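```bash
python3 - <<'E'
from h import *
T=load("top0");S=load("side0");wt=cloud(T);ws=cloud(S)
for n,c,w in (("top",T,wt),("side",S,ws)):
    hs=cv2.cvtColor(c["image"],cv2.COLOR_BGR2HSV)
    # bench black
    m=(c["image"].max(-1)<40)&(w[...,0]>.3)&(w[...,0]<.65)&(w[...,1]<-.25)&(w[...,1]>-.45)&(abs(w[...,2])<.015)
    print(n,"bench",np.median(w[m][:,2]),m.sum())
    m=(abs(w[...,2]-.046)<.006)&(w[...,0]>.33)&(w[...,0]<.49)&(w[...,1]>-.26)&(w[...,1]<-.18); print("rest z",np.median(w[m][:,2]))
    b=(hs[...,0]>95)&(hs[...,0]<125)&(hs[...,1]>130)&(w[...,0]>.3)&(w[...,0]<.42)&(w[...,1]<-.17)&(w[...,1]>-.28)
    b=cv2.morphologyEx(b.astype(np.uint8),cv2.MORPH_CLOSE,np.ones((7,7)))
    print("blue bbox",cv2.boundingRect(b), "mean of px",np.argwhere(b)[:,::-1].mean(0))
    if n=="top":
        cn=max(cv2.findContours(b,0,1)[0],key=cv2.contourArea);(u,v),r=cv2.minEnclosingCircle(cn);print(u,v,r,at_z(c,(u,v),.100),at_z(c,(u,v),.104))
    # predicted
    for X in ([.3696,-.2195,.104],[.3696,-.2195,.109]): print(X,proj(c,X))
    m=(w[...,0]>.38)&(w[...,0]<.46)&(w[...,1]<-.30)&(w[...,1]>-.38)&(w[...,2]>.06)
    q=w[m];print("mallet handle",np.median(q,0), q[:,2].max())
    m=(w[...,0]>.38)&(w[...,0]<.46)&(w[...,1]<-.30)&(w[...,1]>-.38)&(w[...,2]>.008)&(w[...,2]<.035)
    print("head",np.median(w[m],0),w[m].min(0),w[m].max(0))
E
python3 - <<'E'
import sys;sys.path.insert(0,'.')
from h import *
im=load("top0")["image"][180:300,240:345]; cv2.imwrite("pics/zoomt.png",cv2.resize(im,None,fx=5,fy=5,interpolation=2))
E
```

```text
top bench -0.0015414671848006576 10373
rest z 0.04465562627886268
blue bbox (247, 210, 50, 52) mean of px [264.0475 234.6   ]
261.5 227.5 13.58317756652832 [ 0.3685056  -0.21369987  0.1       ] [ 0.36811232 -0.21414977  0.104     ]
[0.3696, -0.2195, 0.104] [264.19613823 226.7790696 ]
[0.3696, -0.2195, 0.109] [263.93296655 226.52622807]
mallet handle [ 0.40991333 -0.3422293   0.11982788] 0.12744273477869883
head [ 0.4042164  -0.34171175  0.0277952 ] [ 0.39433206 -0.3590827   0.00832775] [ 0.42587569 -0.32445624  0.03464159]
side bench 0.0013236450501964807 5265
rest z 0.04738522006188893
blue bbox (363, 187, 21, 13) mean of px [372.5        193.66111111]
[0.3696, -0.2195, 0.104] [371.69001363 191.31671276]
[0.3696, -0.2195, 0.109] [371.85948262 189.37248089]
mallet handle [ 0.42004631 -0.34265814  0.09729024] 0.12626138763109437
head [ 0.42525832 -0.34165928  0.02475861] [ 0.40234093 -0.36012734  0.00822216] [ 0.43391413 -0.3242797   0.03488196]
```

View pics/zoomt.png

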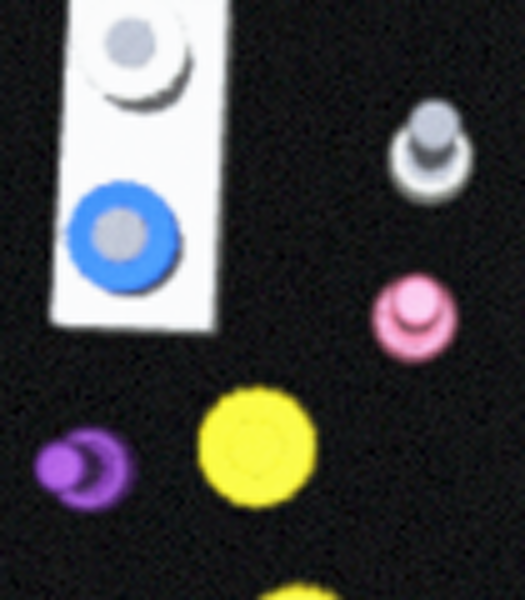

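Run:
```python
from h import *
import warnings
T=load("top0");S=load("side0")
P=np.vstack([cloud(T).reshape(-1,3),cloud(S).reshape(-1,3)]);P=P[np.isfinite(P[:,0])]
np.set_printoptions(linewidth=220)
print("y:",[f"{y/100:.2f}" for y in range(-50,60,5)])
for x in range(80,-10,-5):
    r=[]
    for y in range(-50,60,5):
        m=(P[:,0]>=x/100)&(P[:,0]<x/100+.05)&(P[:,1]>=y/100)&(P[:,1]<y/100+.05)
        r.append("  -" if m.sum()<5 else f"{int(1000*np.percentile(P[m,2],99)):3d}")
    print(x," ".join(r))
from bench import *
from scipy.spatial.transform import Rotation as R
print(current_orientation(),current_clock())
def Q(z,x):
    z=np.array(z,float);z/=np.linalg.norm(z);x=np.array(x,float);x-=z*(x@z);x/=np.linalg.norm(x)
    return R.from_matrix(np.c_[x,np.cross(z,x),z]).as_quat()
p=np.load("sock.npy");th,ph=p[3:5];a=np.array([-np.sin(th)*np.cos(ph),-np.sin(th)*np.sin(ph),np.cos(th)])
for nm,pos,z,x in [("cup jx",(.369,-.2195,.056),(0,0,-1),(1,0,0)),("cup jx-",(.369,-.2195,.056),(0,0,-1),(-1,0,0)),("cup jy",(.369,-.2195,.056),(0,0,-1),(0,1,0)),("cup jy-",(.369,-.2195,.056),(0,0,-1),(0,-1,0)),
  ("ins x",p[:3]+a*.06,-a,(1,0,0)),("ins -x",p[:3]+a*.06,-a,(-1,0,0)),("ins y",p[:3]+a*.06,-a,(0,1,0)),("ins -y",p[:3]+a*.06,-a,(0,-1,0)),
  ("tap y",p[:3]+a*.18,-a,(0,1,0)),("tap -y",p[:3]+a*.18,-a,(0,-1,0)),("tap x",p[:3]+a*.18,-a,(1,0,0)),("tap -x",p[:3]+a*.18,-a,(-1,0,0))]:
    j=inverse_kinematics(list(pos),list(Q(z,x)));print(nm,None if j is None else np.round(j,2))
```

```text
y: ['-0.50', '-0.45', '-0.40', '-0.35', '-0.30', '-0.25', '-0.20', '-0.15', '-0.10', '-0.05', '0.00', '0.05', '0.10', '0.15', '0.20', '0.25', '0.30', '0.35', '0.40', '0.45', '0.50', '0.55']
80 105 103  16  16  16  73  73 192 195 191 187 184 179 144  79   3   3   4   -   -   -   -
75 105 103  16  16  16  67   3 188 195 192 188 184 179 146  82   3   3   2   -   -   -   -
70  62  62  11  14  49  69   3 183 197 192 187 184 181 143  80   3  10   4   -   -   -   -
65 175 190   4  12  41 103 147 156   4   3   3   3   3   3  26   4  12   3   -   -   -   -
60 154 111   9  63 108 102   4 179 195 198 198 198 197   -  30  31  10   2   -   -   -   -
55   3  11  93  97 149 147   4 197 201 201 201 200 200   -  29  30   3   3   -   -   -   -
50  15  11  93  14 138 135   3 195 202 201 200 199 200   -  35  36   3   3   -   -   -   -
45  15  11   3   3  45 111  87 195 202 201 175 196 200   -  35  37   3   3   -   -   -   -
40  35  10 118 124  46 110 100 195 202 201 181 197 200   -  34  39   3   3   -   -   -   -
35  35  10   5 123  43 110 105 195 202 200 179 197 200   -  35  39   4   3   -   -   -   -

[... 633 characters left out ...]
-
-5 158 159 158 106   5   4   4  16 346 350 350 346   -   -   -   -   4   2   -   -   -   -
[ 8.10382745e-01  5.85900847e-01 -5.47094412e-05  1.11954566e-05] 1.1
cup jx [-0.7   0.37  2.05 -0.    0.72 -0.7 ]
cup jx- [-0.7   0.37  2.05 -0.    0.72  2.44]
cup jy [-0.7   0.37  2.05 -0.    0.72 -2.27]
cup jy- [-0.7   0.37  2.05 -0.    0.72  0.87]
ins x [-0.66  0.21  1.91  0.28  0.67 -0.87]
ins -x [-0.66  0.21  1.91  0.28  0.67  2.27]
ins y [-0.66  0.21  1.91  0.28  0.67 -2.4 ]
ins -y [-0.66  0.21  1.91  0.28  0.67  0.74]
tap y [-0.72  0.01  1.83  0.23  0.94 -2.37]
tap -y [-0.72  0.01  1.83  0.23  0.94  0.77]
tap x [-0.72  0.01  1.83  0.23  0.94 -0.84]
tap -x [-0.72  0.01  1.83  0.23  0.94  2.3 ]
```

```bash
cat >> h.py <<'E'
from scipy.spatial.transform import Rotation as Rot
def Q(z,x):
    z=np.array(z,float);z/=np.linalg.norm(z);x=np.array(x,float);x-=z*(x@z);x/=np.linalg.norm(x)
    return Rot.from_matrix(np.c_[x,np.cross(z,x),z]).as_quat().tolist()
def snap(tag):
    from bench import capture
    for n in ("top","side"):
        c=capture(n);pickle.dump(c,open(f"{n}{tag}.pkl","wb"));cv2.imwrite(f"pics/{n}{tag}.png",c["image"])
def crop(tag,n,X,half,fx,out=None,marks=()):
    c=load(n+tag);u,v=proj(c,np.array(X,float)).round().astype(int)
    u0=max(u-half,0);v0=max(v-half,0)
    im=cv2.resize(c["image"][v0:v+half,u0:u+half],None,fx=fx,fy=fx,interpolation=2)
    for m in marks:
        q=((proj(c,np.array(m,float))-[u0,v0]+.5)*fx).astype(int);cv2.drawMarker(im,tuple(int(k) for k in q),(0,0,255),0,12,1)
    return im
E
python3 - <<'E'
from bench import *
from h import *
q=Q((0,0,-1),(1,0,0))
p=current_position()
servo_line([p[0],p[1],.32],rate=.3)
move_ptp([.369,-.2195,.32],q)
print(current_clock(),current_position())
move_gripper(.062)
servo_line([.369,-.2195,.165],q,rate=.2)
print(current_clock(),current_position(),current_finger_gap(),current_force())
snap("1")
im=np.hstack([crop("1",n,[.369,-.2195,.13],60,5) for n in("top","side")]);im=cv2.resize(im,(800,400));cv2.imwrite("pics/c1.png",im)
E
```

```text
4.425 [ 0.36934084 -0.21908157  0.31999913]
5.95 [ 0.36952554 -0.21995782  0.16565726] 0.062083792922831005 [0.15432312 0.09279877 0.49012755]
```

View pics/c1.png

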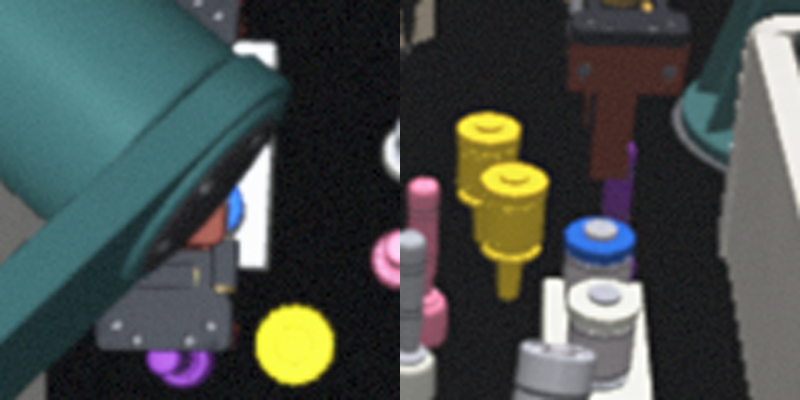

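View pics/top1.png

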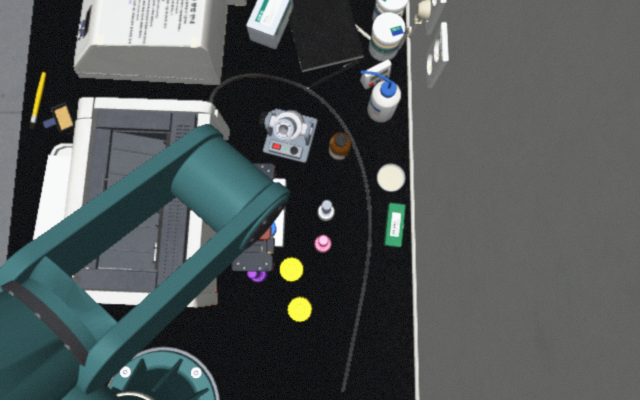

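View pics/side1.png

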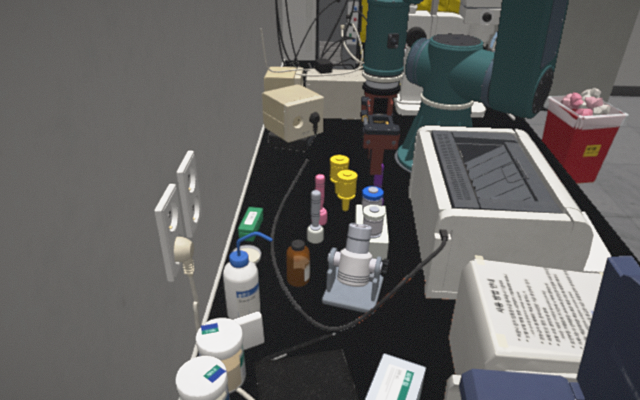

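Run:
```python
from h import *
c=load("side1")
for X in ([.3695,-.22,.1657],[.4115,-.22,.1657],[.3695,-.2195,.109],[.369,-.2195,.104]): print(proj(c,np.array(X)))
X=np.array([.3695,-.22,.14]);u,v=proj(c,X).round().astype(int)
im=c["image"][v-40:v+40,u-40:u+40];im=cv2.resize(im,None,fx=8,fy=8,interpolation=2)
for X in ([.4115,-.22,.1657],[.3695,-.2195,.109]):
    q=((proj(c,np.array(X))-[u-40,v-40]+.5)*8).astype(int);cv2.drawMarker(im,tuple(int(k) for k in q),(0,255,0),0,14,1)
cv2.imwrite("pics/c2.png",im)
```

```text
[373.60450921 166.61237233]
[374.87227441 176.1680156 ]
[371.85677714 189.34935402]
[371.67390369 191.17745657]
```

View pics/c2.png

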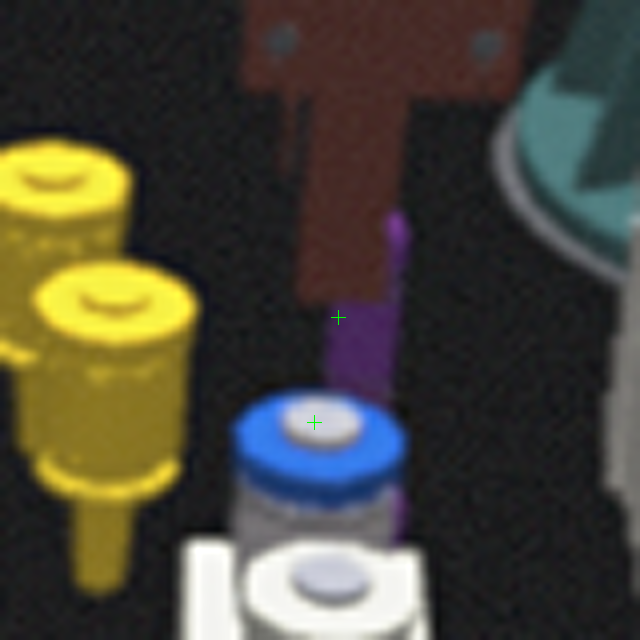

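Run:
```python
from bench import *
from h import *
q=Q((0,0,-1),(1,0,0))
print(servo_line([.3692,-.2191,.053],q,rate=.12,contact_N=12),current_position(),current_force())
move_gripper(0.0)
print(current_clock(),current_finger_gap(),current_position(),current_force())
servo_line([.3692,-.2191,.15],q,rate=.12)
print(current_clock(),current_finger_gap(),current_position(),current_force(),current_torque())
servo_line([.3692,-.2191,.22],q,rate=.25)
a=np.array([-.392,.092,.915]);a/=np.linalg.norm(a)
s=np.array([.5607,-.2559,.1418])
g=Q(-a,(1,0,0))
off=.007+.0  # TCP above collar
P=s+a*(.058+off)   # shank tip 18mm off the face
move_ptp((s+a*.11).tolist(),g)
servo_line(P.tolist(),g,rate=.15)
print(current_clock(),current_position(),P,current_finger_gap())
snap("2")
for n in("top","side"): cv2.imwrite(f"pics/c3{n}.png",crop("2",n,s+a*.04,40,8,marks=[s,s+a*.058,s+a*(.058+.063)]))
```

```text
False [ 0.36958452 -0.21941946  0.05346361] [1.01556657 0.68476509 0.79797672]
7.5583 0.044497655240594666 [ 0.36976168 -0.21946433  0.05342042] [0.67904208 0.67027202 3.78007659]
8.5167 0.044366877078346835 [ 0.36859475 -0.21862454  0.14936367] [ 0.17555553  0.07799253 -2.08452003] [-0.12670651  0.03304072 -0.03141018]
10.0333 [ 0.53438037 -0.24938007  0.20038867] [ 0.53521175 -0.24991806  0.20129425] 0.04452454238461986
```

View pics/c3top.png

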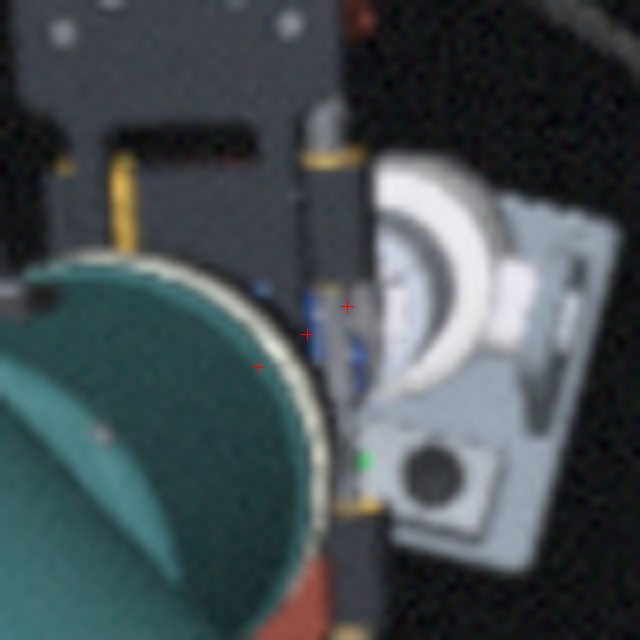

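View pics/c3side.png

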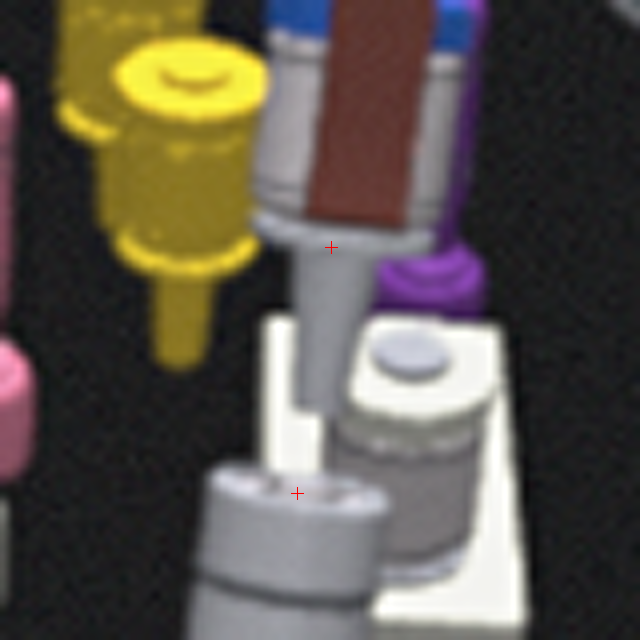

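```bash
cat > rel.py <<'E'
from h import *
from scipy.optimize import least_squares
import sys
def run(tag,tcp,q):
    c=load("side"+tag);w=cloud(c).reshape(-1,3);w=w[np.isfinite(w[:,0])]
    R=Rot.from_quat(q).as_matrix();a0=-R[:,2];o0=np.array(tcp)-a0*.007
    def fitcyl(o,a,h0,h1,rad,gate):
        e1=np.cross(a,[0,1,0]);e1/=np.linalg.norm(e1);e2=np.cross(a,e1) # e2 ~ y
        d=np.zeros(4)
        def f(d,P):
            aa=a+d[2]*e1+d[3]*e2;aa/=np.linalg.norm(aa)
            q=P-o-d[0]*e1-d[1]*e2;h=q@aa;r=np.linalg.norm(q-h[:,None]*aa,axis=1);return h,r-rad(h)
        for _ in range(8):
            h,r=f(d,w);P=w[(h>h0)&(h<h1)&(abs(r)<gate)]
            d=least_squares(lambda d:np.r_[f(d,P)[1]/.003,d[2:]/.03],d,loss="soft_l1").x
        return d,len(P),e1,e2
    s=np.array([.5607,-.2559,.1418]);a=np.array([-.392,.092,.915]);a/=np.linalg.norm(a)
    S=fitcyl(s,a,-.03,-.003,lambda h:.021+0*h,.008)
    C=fitcyl(o0,a0,-.038,-.002,lambda h:.010+h*.08,.006)
    B=fitcyl(o0,a0,.005,.044,lambda h:.022+0*h,.008)
    for n,x in(("sleeve",S),("shank",C),("body",B)): print(n,"off mm e1,e2",(x[0][:2]*1000).round(2),"tilt",x[0][2:].round(3),x[1])
    return S,C,B
if __name__=="__main__":
    from bench import *
    print(run(sys.argv[1],current_position(),current_orientation()))
E
python3 rel.py 2
```

```text
sleeve off mm e1,e2 [ 0.1  -1.06] tilt [ 0.008 -0.006] 328
shank off mm e1,e2 [ 0.47 -2.21] tilt [ 0.01  -0.003] 174
body off mm e1,e2 [ 5.05 -2.75] tilt [-0.474 -0.013] 436
((array([ 0.00010245, -0.00106374,  0.00767926, -0.00628969]), 328, array([-0.91919698,  0.        , -0.39379805]), array([-0.03624115, -0.99575626,  0.08459349])), (array([ 0.00047456, -0.00220686,  0.009998  , -0.00322565]), 174, array([-0.91915207,  0.        , -0.39390287]), array([-0.03633646, -0.99573613,  0.08478925])), (array([ 0.0050516 , -0.00275467, -0.47408749, -0.01272247]), 436, array([-0.91915207,  0.        , -0.39390287]), array([-0.03633646, -0.99573613,  0.08478925])))
```

Run:
```python
from bench import *
from h import *
a=np.array([-.392,.092,.915]);a/=np.linalg.norm(a);s=np.array([.5607,-.2559,.1418]);g=Q(-a,(1,0,0))
e1=np.array([-.9192,0,-.3938]);e2=np.cross(a,e1)
print((np.array(current_position())-(s+a*.065))*1000)
d=-e1*.0010+e2*.00165
sc=s+d;np.save("sc.npy",sc)
servo_line((sc+a*.065).tolist(),g,rate=.05);sleep(.3)
print((np.array(current_position())-(sc+a*.065))*1000,current_force())
snap("3")
from rel import run
run("3",current_position(),current_orientation())
for n in("side",): cv2.imwrite(f"pics/c4{n}.png",crop("3",n,s+a*.04,40,8))
```

```text
[-0.09451444 -0.08347559  0.58103569]
[-0.05894116  0.03049949  0.03904626] [-0.926676    0.18912348 -1.57705628]
sleeve off mm e1,e2 [-0.06 -0.9 ] tilt [ 0.004 -0.008] 327
shank off mm e1,e2 [-0.09 -2.  ] tilt [0.01  0.003] 175
body off mm e1,e2 [ 8.51 -1.91] tilt [-0.629 -0.028] 420
```

View pics/c4side.png

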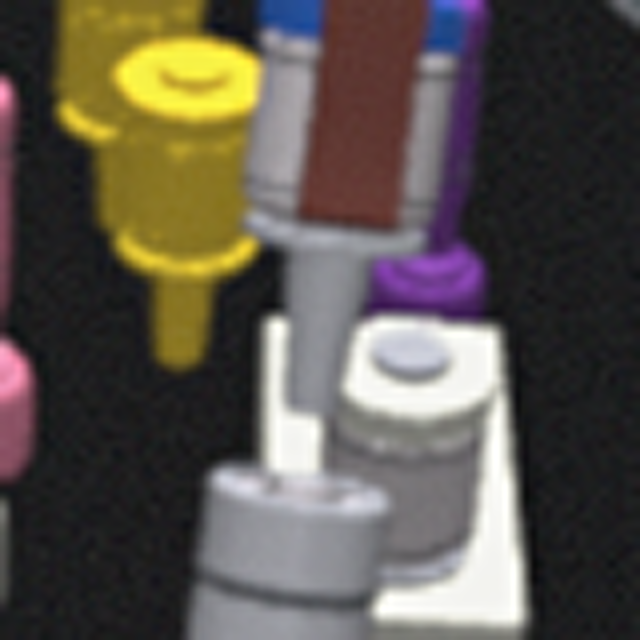

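Run:
```python
from bench import *
from h import *
a=np.array([-.392,.092,.915]);a/=np.linalg.norm(a);g=Q(-a,(1,0,0))
e1=np.array([-.9192,0,-.3938]);e2=np.cross(a,e1)
sc=np.load("sc.npy")+e1*.0008-e2*.0003;np.save("sc.npy",sc)
f0=np.array(current_force())
def rep(r):
    p=np.array(current_position())-sc;f=np.array(current_force())-f0
    print(r,"h %.1f lat %.1f %.1f"%(p@a*1000-7,p@e1*1000,p@e2*1000),"F ax %.1f e1 %.1f e2 %.1f"%(f@a,f@e1,f@e2),current_torque(),current_clock())
for h in (.030,.020,.014,.009):
    r=servo_line((sc+a*(h+.007)).tolist(),g,rate=.05,contact_N=7);rep(r)
    if r:break
snap("4")
cv2.imwrite("pics/c5.png",np.hstack([crop("4",n,sc+a*.03,40,5) for n in("top","side")]))
```

```text
False h 29.8 lat 0.1 -0.1 F ax -1.2 e1 -0.9 e2 -0.1 [0.03228259 0.32760408 0.00530484] 11.4917
False h 19.7 lat 0.2 -0.1 F ax 0.1 e1 0.0 e2 1.0 [-0.04387255  0.37907012  0.00831107] 11.8417
False h 13.7 lat 0.1 -0.0 F ax -0.2 e1 -0.0 e2 0.2 [0.0023282  0.39180922 0.00610796] 12.1083
False h 8.7 lat 0.2 -0.1 F ax -0.6 e1 0.3 e2 0.3 [0.06933066 0.52112635 0.00145682] 12.3583
```

View pics/c5.png

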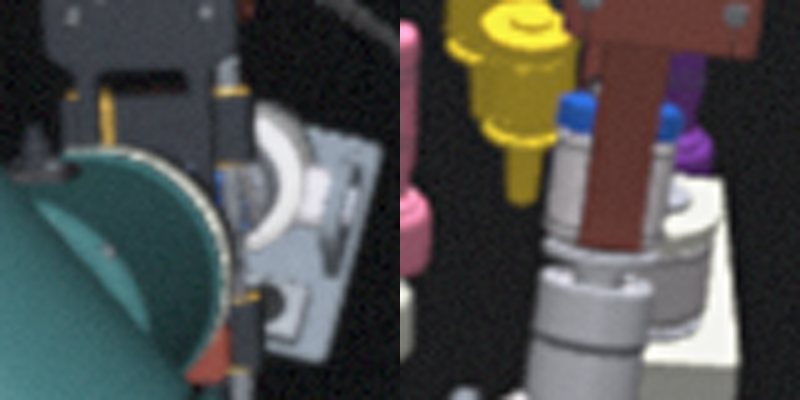

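Run:
```python
from bench import *
from h import *
a=np.array([-.392,.092,.915]);a/=np.linalg.norm(a);g=Q(-a,(1,0,0))
sc=np.load("sc.npy")
r=servo_line((sc+a*(.004+.007)).tolist(),g,rate=.03,contact_N=4)
p=np.array(current_position())-sc;print(r,p@a*1000-7,current_force(),current_torque())
move_gripper(.062);sleep(.25)
print(current_clock(),current_force(),current_torque(),current_finger_gap())
servo_line((sc+a*.12).tolist(),g,rate=.25)
print(current_clock())
servo_line((sc+a*.12+[-.05,0,.12]).tolist(),g,rate=.35)
d=Q((0,0,-1),(1,0,0))
move_ptp([.36,-.30,.34],d)
print(current_clock())
snap("5")
cv2.imwrite("pics/c6.png",np.hstack([crop("5",n,sc+a*.03,40,5) for n in("top","side")]))
```

```text
True 4.888425168513088 [ 4.61041077 -1.30996804 -4.27858092] [-0.25414728 -0.35413779 -0.0864467 ]
13.4167 [ 0.58746165  0.14516372 -0.48849499] [-0.05652197  0.2710557   0.01094767] 0.06189450040861828
14.0
15.0583
```

View pics/c6.png

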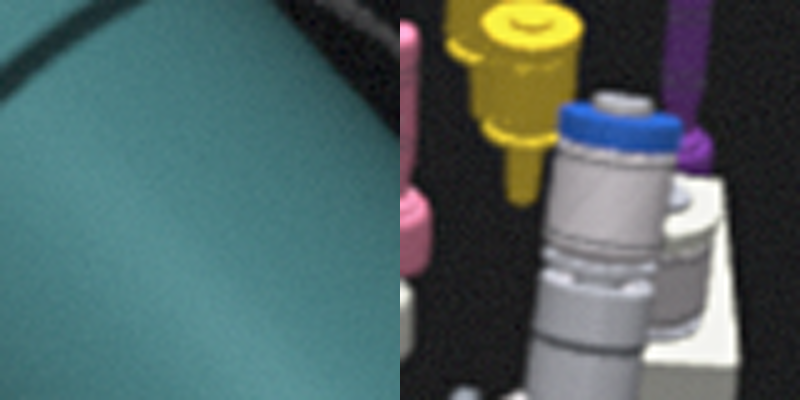

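View pics/top5.png

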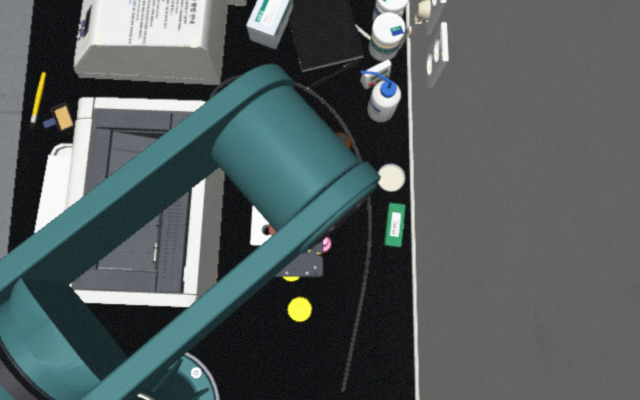

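Run:
```python
from h import *
c=load("top0")
print(at_z(c,(326.0,211.7),.0285),at_z(c,(326.6,204.7),.1215))
c=load("side5");w=cloud(c)
im=crop("5","side",[.41,-.342,.06],35,8,marks=[[.41,-.342,.123],[.41,-.342,0]]);cv2.imwrite("pics/c7.png",im)
P=w.reshape(-1,3);m=(P[:,0]>.38)&(P[:,0]<.45)&(P[:,1]<-.31)&(P[:,1]>-.37)&(P[:,2]>.065)&(P[:,2]<.12)
from scipy.optimize import least_squares
q=P[m];f=least_squares(lambda p:(np.hypot(q[:,0]-p[0],q[:,1]-p[1])-.010)/.002,[.41,-.342],loss="soft_l1");print(f.x,m.sum())
```

```text
[ 0.41081631 -0.34385332  0.0285    ] [ 0.41252439 -0.34343678  0.1215    ]
[ 0.41238312 -0.34226827] 208
```

View pics/c7.png

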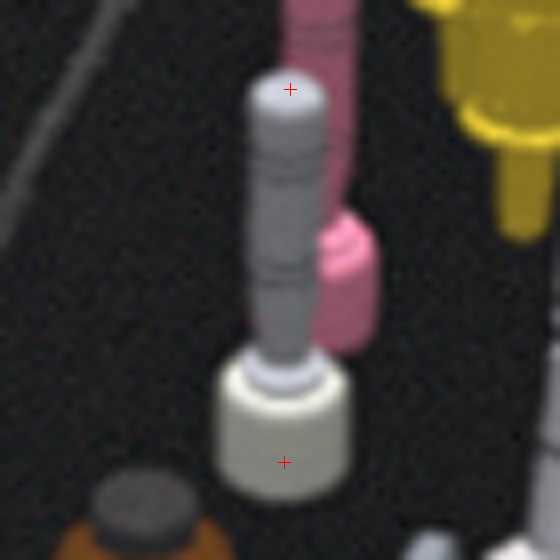

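Run:
```python
from bench import *
from h import *
d=Q((0,0,-1),(1,0,0))
move_gripper(.052)
servo_line([.4117,-.3433,.20],d,rate=.3)
print(servo_line([.4117,-.3433,.066],d,rate=.15,contact_N=10),current_position(),current_force())
move_gripper(0.0)
p=current_position();print(current_clock(),current_finger_gap(),p,current_force())
servo_line([.4117,-.3433,.12],d,rate=.15)
servo_line([.4117,-.3433,.32],d,rate=.35)
print(current_clock(),current_finger_gap(),current_force())
a=np.array([-.392,.092,.915]);a/=np.linalg.norm(a);g=Q(-a,(1,0,0));sc=np.load("sc.npy")
move_ptp((sc+a*(.063+.066+.05)).tolist(),g)
sleep(.2)
print(current_clock(),current_position(),sc+a*.179)
snap("6")
cv2.imwrite("pics/c8.png",np.hstack([crop("6",n,sc+a*.08,50,4) for n in("top","side")]))
```

```text
False [ 0.41233687 -0.34398159  0.06712255] [ 0.44862284 -0.08817048  0.10515747]
17.8667 0.019413573111273355 [ 0.41183277 -0.3434069   0.06613621] [-0.19223762  0.91153031  1.53431768]
19.1 0.019397756871314682 [-0.54359639  0.67936865 -2.80345508]
19.875 [ 0.49101811 -0.24202567  0.30541038] [ 0.4906442  -0.24077095  0.30583097]
```

View pics/c8.png

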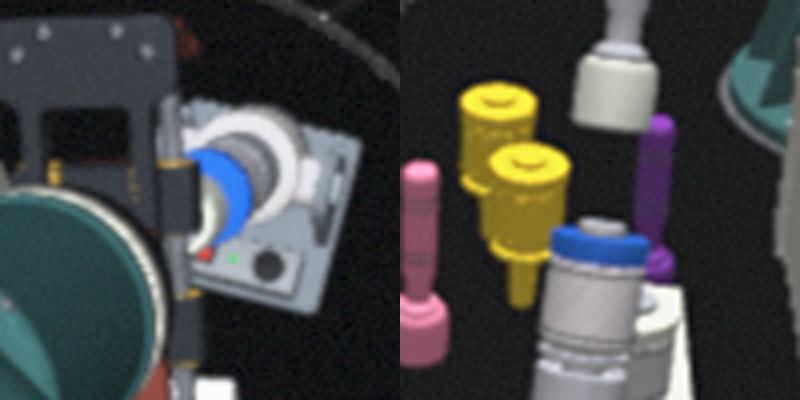

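Run:
```python
from bench import *
from h import *
a=np.array([-.392,.092,.915]);a/=np.linalg.norm(a);g=Q(-a,(1,0,0));sc=np.load("sc.npy")
e1=np.array([-.9192,0,-.3938]);e2=np.cross(a,e1)
f0=np.array(current_force());t0=np.array(current_torque())
servo_line((sc+a*(.129+.014)).tolist(),g,rate=.12)
def rep(r):
    p=np.array(current_position())-sc;f=np.array(current_force())-f0
    print(r,"h %.1f lat %.1f %.1f"%(p@a*1000-129,p@e1*1000,p@e2*1000),"F ax %.1f e1 %.1f e2 %.1f"%(f@a,f@e1,f@e2),(np.array(current_torque())-t0).round(2),current_finger_gap(),current_clock())
rep(0)
r=servo_line((sc+a*(.129+.001)).tolist(),g,rate=.05,contact_N=7);rep(r)
if r:
    r=servo_line((sc+a*(.129-.003)).tolist(),g,rate=.05,contact_N=14);rep(r)
snap("7")
cv2.imwrite("pics/c9.png",np.hstack([crop("7",n,sc+a*.05,40,5) for n in("top","side")]))
```

```text
0 h 13.8 lat 0.1 0.0 F ax 0.0 e1 -0.5 e2 0.2 [-0.02 -0.05 -0.03] 0.019655759904034426 20.425
True h 0.8 lat -0.7 0.5 F ax 5.7 e1 -1.3 e2 1.5 [-0.03 -0.46  0.03] 0.01972532240433836 20.7583
False h -1.1 lat -1.7 1.2 F ax 19.6 e1 0.2 e2 -0.6 [-0.02  0.17 -0.06] 0.01925357674491841 21.0083
```

View pics/c9.png

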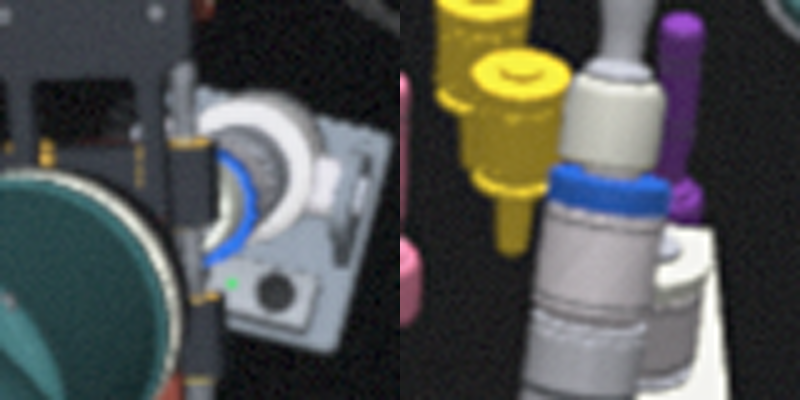

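Run:
```python
from bench import *
from h import *
a=np.array([-.392,.092,.915]);a/=np.linalg.norm(a);g=Q(-a,(1,0,0));sc=np.load("sc.npy")
e1=np.array([-.9192,0,-.3938]);e2=np.cross(a,e1)
def rep(r):
    p=np.array(current_position())-sc;f=np.array(current_force())
    print(r,"h %.1f lat %.1f %.1f"%(p@a*1000-129,p@e1*1000,p@e2*1000),"F ax %.1f e1 %.1f e2 %.1f"%(f@a,f@e1,f@e2),current_finger_gap(),current_clock())
rep(0)
r=servo_line((sc+a*(.129-.006)).tolist(),g,rate=.05,contact_N=12);rep(r)
sleep(.2);rep(0)
servo_line((sc+a*.165).tolist(),g,rate=.2);rep(0)
servo_line((sc+a*.165+[-.06,-.03,.1]).tolist(),g,rate=.35)
snap("8")
cv2.imwrite("pics/c10.png",np.hstack([crop("8",n,sc+a*.02,33,6) for n in("top","side")]))
cv2.imwrite("pics/c10b.png",crop("8","side",[.45,-.26,.3],70,5))
print(current_clock())
```

```text
0 h -1.1 lat -1.7 1.2 F ax 17.5 e1 1.2 e2 0.0 0.019693770367537604 21.1083
False h -3.1 lat -1.9 1.7 F ax 28.0 e1 4.6 e2 0.8 0.019707957527838594 21.3583
0 h -3.1 lat -1.9 1.7 F ax 29.7 e1 5.3 e2 -0.5 0.019593557693318865 21.5583
0 h 36.0 lat -0.1 0.2 F ax -2.0 e1 1.2 e2 0.2 0.0197443245407817 21.9167
22.5083
```

View pics/c10.png

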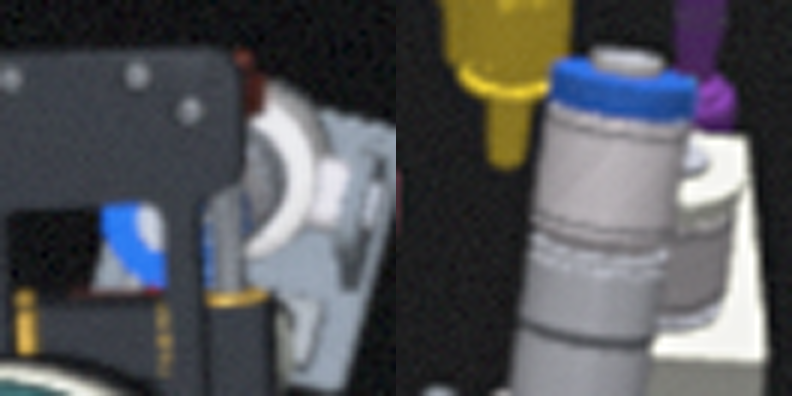

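View pics/c10b.png

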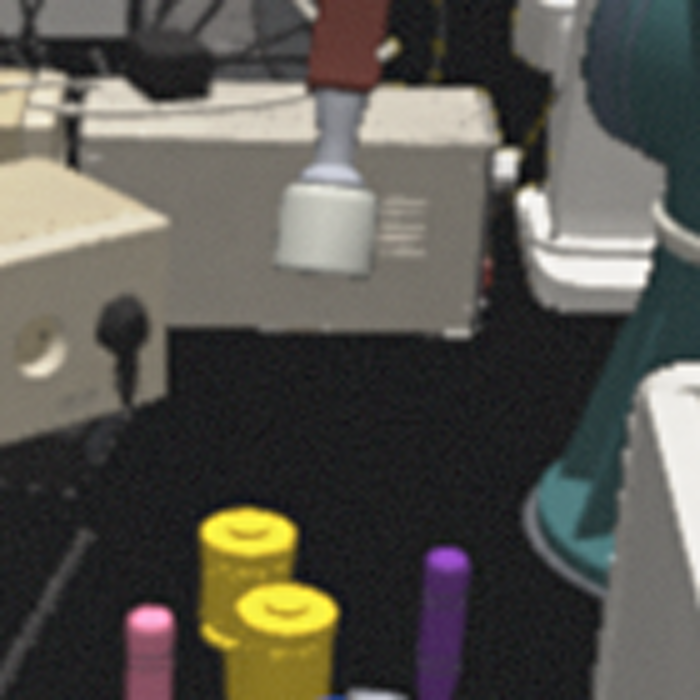

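Run:
```python
from h import *
ims=[]
c0=load("side0")
for t in ("0","5","8"):
    c=load("side"+t);im=cv2.resize(c["image"][195:255,338:382],None,fx=6,fy=10,interpolation=2)
    ims.append(im)
im=np.hstack(ims)
cv2.imwrite("pics/c11.png",im)
# axial profile along the sleeve left-centre
a=np.array([-.392,.092,.915]);a/=np.linalg.norm(a);sc=np.load("sc.npy")
n=np.array([.9192,0,.3938]) # toward the camera
for t in ("0","5","8"):
    g=cv2.cvtColor(load("side"+t)["image"],cv2.COLOR_BGR2GRAY).astype(np.float32);c=load("side"+t)
    hs=np.arange(-.032,.066,.002);prof=0
    for s_ in np.linspace(-.009,.009,9):
        X=sc+hs[:,None]*a+n*np.sqrt(.021**2-s_**2)+s_*np.cross(a,n)
        uv=(proj(c,X)+[.7,-1.2]).astype(np.float32);prof=prof+cv2.remap(g,uv[:,:1],uv[:,1:],1)[:,0]/9
    print(t,prof.round().astype(int).tolist())
```

```text
0 [150, 151, 151, 139, 101, 95, 134, 151, 152, 151, 151, 151, 151, 151, 155, 173, 184, 176, 181, 189, 194, 191, 187, 185, 187, 190, 192, 193, 199, 215, 229, 234, 233, 230, 226, 221, 200, 137, 88, 84, 83, 81, 76, 62, 54, 57, 71, 85, 92]
5 [150, 151, 151, 140, 101, 96, 134, 151, 151, 152, 150, 151, 151, 151, 155, 172, 174, 145, 135, 152, 162, 131, 123, 150, 141, 155, 172, 174, 174, 175, 175, 175, 175, 175, 175, 175, 176, 174, 157, 144, 168, 150, 97, 78, 80, 82, 89, 106, 124]
8 [150, 151, 151, 139, 101, 96, 134, 152, 152, 150, 151, 151, 151, 151, 154, 164, 164, 162, 153, 122, 129, 150, 141, 163, 173, 173, 173, 174, 174, 174, 174, 174, 174, 175, 176, 171, 150, 150, 167, 135, 88, 78, 81, 82, 93, 113, 133, 155, 173]
```

View pics/c11.png

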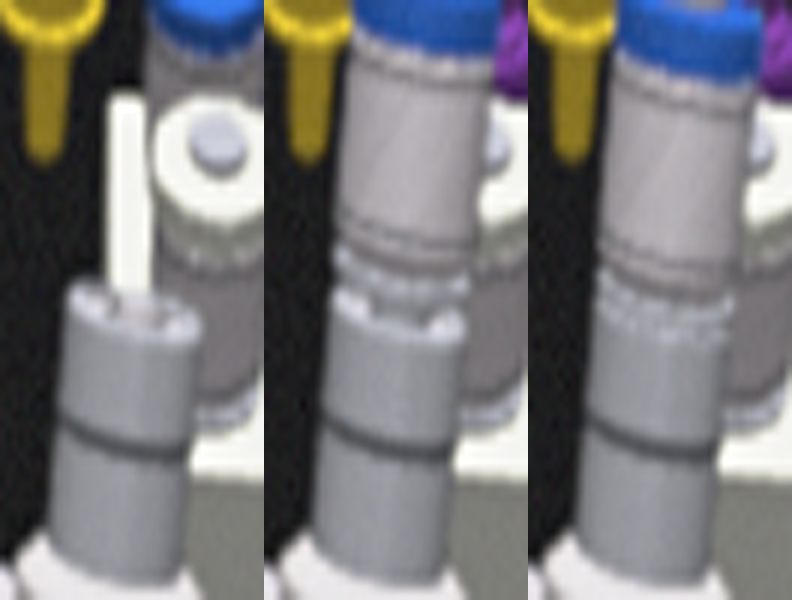

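Run:
```python
from h import *
a=np.array([-.392,.092,.915]);a/=np.linalg.norm(a);sc=np.load("sc.npy")
def hr(t):
    w=cloud(load("side"+t)).reshape(-1,3);q=w-sc;h=q@a;r=np.linalg.norm(q-h[:,None]*a,axis=1);return h,r
h,r=hr("0");m=(abs(h-.001)<.008)&(r<.0175)&(r>.0125);print("face0",np.median(h[m]),h[m].mean(),m.sum())
h,r=hr("0");m=(abs(h-.001)<.008)&(r<.017)&(r>.0115);print("face0",np.median(h[m]),h[m].mean(),m.sum())
for t in("5","8"):
    h,r=hr(t)
    m=(r<.009)&(h>.05)&(h<.085);print(t,"boss top",np.median(h[m]),m.sum())
    m=(r<.019)&(r>.013)&(h>.05)&(h<.085);print(t,"lid top",np.median(h[m]),m.sum())
    for lo in np.arange(-.01,.02,.002):
        pass
im=cv2.resize(load("side8")["image"][170:245,335:385],None,fx=10,fy=10,interpolation=2)
c=load("side8")
e1=np.cross(a,[0,1,0]);e1/=np.linalg.norm(e1);e2=np.cross(a,e1);th=np.linspace(0,2*np.pi,80)
im0=cv2.resize(load("side0")["image"][170:245,335:385],None,fx=10,fy=10,interpolation=2)
for I,L in ((im0,((0,.021),)),(im,((.063,.011),(.058,.0225),(.046,.0225),(.004,.022),(0,.021)))):
  for hh,rr in L:
    C=sc+hh*a+rr*(np.cos(th)[:,None]*e1+np.sin(th)[:,None]*e2)
    cv2.polylines(I,[((proj(c,C)+[.7,-1.2]-[335,170]+.5)*10).astype(int)],True,(0,0,255),1)
out=np.hstack([im0,im]);cv2.imwrite("pics/c12.png",cv2.resize(out,(800,600)))
```

```text
face0 0.0009647522935580833 0.0005813676790976828 25
face0 0.0007282117825815615 0.0006586200444057581 25
5 boss top 0.0684444369622497 20
5 lid top 0.06283657554135005 33
8 boss top 0.0631730094171633 19
8 lid top 0.0595807921576472 38
```

View pics/c12.png

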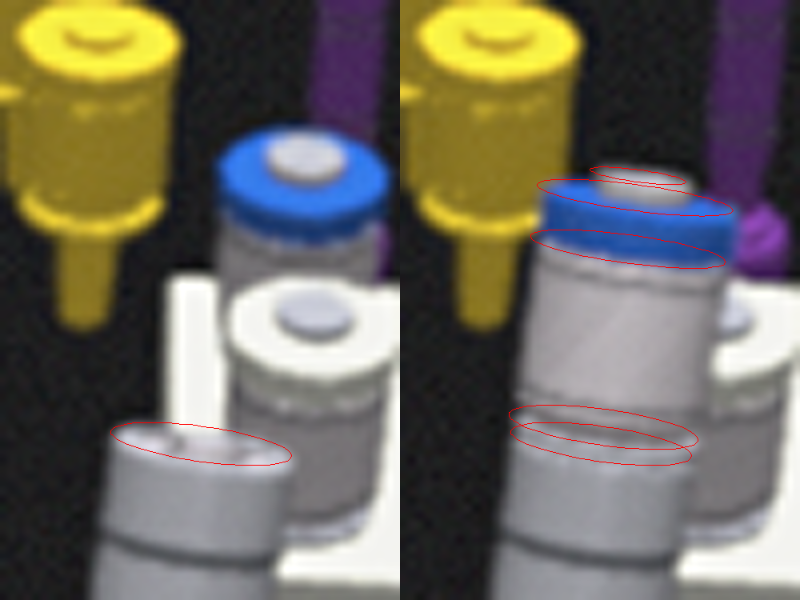

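Depth puts the boss 62.4 mm and the lid 58.8 mm above the face (expected 63 and 58), and the overlay lines up. The cup is home to within about 1 mm, after a 30 N push. Next I'll stand the mallet back where it was.

Run:
```python
from bench import *
from h import *
d=Q((0,0,-1),(1,0,0))
move_ptp([.4117,-.3433,.26],d)
servo_line([.4117,-.3433,.085],d,rate=.2);sleep(.2)
snap("9")
cv2.imwrite("pics/c13.png",crop("9","side",[.41,-.343,.07],45,7))
r=servo_line([.4117,-.3433,.063],d,rate=.03,contact_N=4)
print(r,current_position(),current_force(),current_torque(),current_clock())
```

```text
True [ 0.41134267 -0.34290637  0.06318788] [1.00169735 0.82038492 4.74637007] [-0.06301082  0.10853685 -0.04185305] 25.1833
```

View pics/c13.png

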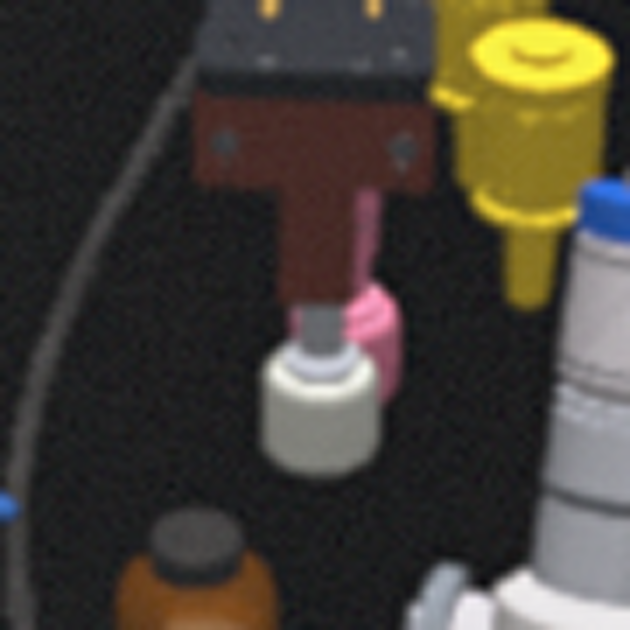

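Run:
```python
from bench import *
from h import *
d=Q((0,0,-1),(1,0,0))
move_gripper(.052);sleep(.2)
p=current_position()
servo_line([p[0],p[1],.17],d,rate=.12)
servo_line([p[0],p[1],.33],d,rate=.35)
move_ptp([.36,-.10,.38],d)
sleep(.3);snap("10")
from bench import current_clock
print(current_clock(),current_force())
w=cloud(load("side10")).reshape(-1,3)
for lo,hi in((.06,.09),(.09,.12)):
    from scipy.optimize import least_squares
    m=(abs(w[:,0]-.412)<.03)&(abs(w[:,1]+.343)<.03)&(w[:,2]>lo)&(w[:,2]<hi);q=w[m]
    print(lo,least_squares(lambda p:(np.hypot(q[:,0]-p[0],q[:,1]-p[1])-.010)/.002,[.41,-.342],loss="soft_l1").x)
cv2.imwrite("pics/c14.png",cv2.resize(load("side10")["image"][150:320,220:440],None,fx=3.5,fy=3.5,interpolation=2))
from rel import *
a=np.array([-.392,.092,.915]);a/=np.linalg.norm(a);sc=np.load("sc.npy")
for t in ("0","10"):
    q=cloud(load("side"+t)).reshape(-1,3)-sc;h=q@a;r=np.linalg.norm(q-h[:,None]*a,axis=1)
    for n,mm in (("face",(abs(h-.001)<.008)&(r<.017)&(r>.0115)),("boss",(r<.009)&(h>.05)&(h<.085)),("lid",(r<.019)&(r>.013)&(h>.05)&(h<.085))): print(t,n,np.median(h[mm]) if mm.any() else None)
```

```text
29.1083 [-0.47074051 -1.07233615  0.76009897]
0.06 [ 0.41021584 -0.3401277 ]
0.09 [ 0.41034347 -0.34027653]
0 face 0.0007282117825815615
0 boss None
0 lid None
10 face 0.005321376754375395
10 boss 0.06417773863049953
10 lid 0.05961682539757866
```

View pics/c14.png

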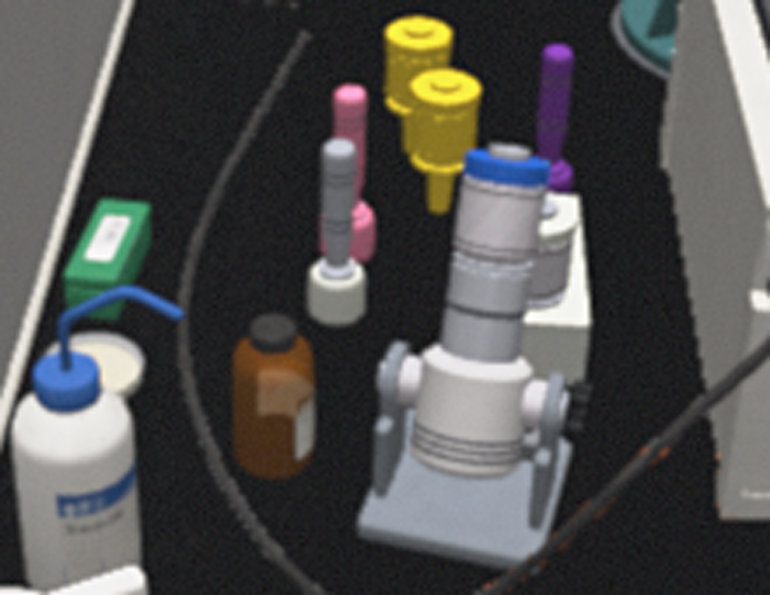

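View pics/top10.png

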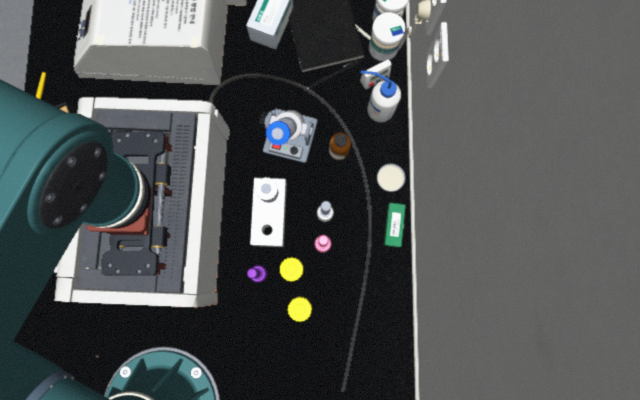

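Run:
```python
from h import *
a=np.array([-.392,.092,.915]);a/=np.linalg.norm(a);sc=np.load("sc.npy")
def g(n,t):
    q=cloud(load(n+t)).reshape(-1,3)-sc;h=q@a;l=q-h[:,None]*a;return h,np.linalg.norm(l,axis=1),l
h,r,l=g("top","0");m=(abs(h)<.008)&(r<.018)&(r>.0125);print("face",np.median(h[m]),h[m].mean(),m.sum())
h,r,l=g("top","10")
for n,mm,e in(("boss",(r<.009)&(h>.05)&(h<.075),.063),("lid",(r<.020)&(r>.013)&(h>.05)&(h<.075),.058)): print(n,np.median(h[mm])-e,h[mm].mean()-e,mm.sum())
im=load("top10")["image"];c=load("top10");e1=np.cross(a,[0,1,0]);e1/=np.linalg.norm(e1);e2=np.cross(a,e1);th=np.linspace(0,2*np.pi,80)
I=cv2.resize(im[95:165,250:320],None,fx=8,fy=8,interpolation=2)
for hh,rr in ((.063,.011),(.058,.0225)):
    C=sc+hh*a+rr*(np.cos(th)[:,None]*e1+np.sin(th)[:,None]*e2)
    cv2.polylines(I,[((proj(c,C)-[250,95]+.5)*8).astype(int)],True,(0,0,255),1)
cv2.imwrite("pics/c15.png",I)
```

```text
face -0.0014830597466734046 -0.0014893584516174052 142
boss -0.0008630089892815301 -0.0014043158974027664 80
lid -0.0009153646563920398 -0.0009282207309112139 205
```

View pics/c15.png

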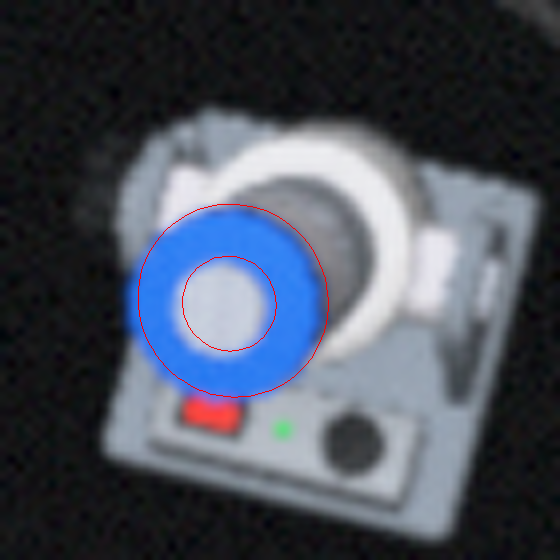

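```bash
python3 -c "
from bench import *
close_job();print(current_clock())"
```

```text
the job is handed in; nothing more can be done
the job is handed in; nothing more can be done
```

I set the blue-lidded cup in the sleeve and let go of it, then pressed it home with the mallet. The mallet is back upright at its old place, and I handed the job in at about 29 s. No verdict was reported.

- **Seating:** I let go of the cup with its collar about 5 mm off the face. The mallet then drove it home with one steady stroke up to about 30 N rather than a sharp tap.
- **Cup home:** the top camera puts the collar about 0.5 mm off the face, and the side camera puts it between about -0.6 and +0.8 mm. Each measurement is good to roughly 1 mm.
- **Checks that disagreed:** a brightness profile along the cup in the side picture first suggested a gap of 3–5 mm. The depth readings and outline overlays from both cameras did not support it. In the top overlay the lid sits about 1 pixel (2 mm) sideways from where my fitted axis puts it. I put that down to error in the fit, so centring and alignment are less closely checked than depth.
- **Mallet:** it slipped about 3 mm in the grip during the push. It now stands on its white face, and fits at two heights on the handle agree to about 0.2 mm.
- **Everything else:** in the last pictures the drive, white-lidded cup and bottles looked unmoved (judged by eye), and the arm was clear of everything.

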